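# Present the bearing ball to the inspection camera

## Task

Lift the deep blue lid off the ball case by its knob and set it down flat on the bench, knob up. Then take the ball tray out by its orange handle without letting the ball leave its hole, and finish by holding it still and level over the small upward-looking camera, the ball centred over the lens and the tray's underside about 5 cm above the lens, touching nothing. The program ends with the tray still held in the gripper; set things down rather than dropping them, and leave the tin, the wing nut and the key where they are.

Things in the scene. Friction and masses are not known exactly. Their poses are not given: they have to be found in the camera images.
- case: grey base of the ball case, fixed to the bench: a plate 130 x 84 mm, 10 mm thick, with a low upstand (outside 116 x 70 mm, wall 4 mm, its top 22 mm above the bench) on it. Origin under its middle at bench level, x along the 130 mm side, z up. At the start the lid covers it and the tray stands on the plate inside the upstand, within about 6 mm and 0.06 rad of the case's middle and axes.
- lid: loose blue lid, a deep open-bottomed cover 128 x 82 mm, 85 mm high without its knob, walls 4 mm, top 5 mm, 0.15 to 0.31 kg, round black knob on its middle. It stands with its rim on the case's plate, 2 mm loose round the upstand, and hides the tray; it must rise about 75 mm to clear the tray's handle. Origin: middle of its rim (10 mm above the bench on the case, 0 when it stands on the bench). x along the 128 mm side, z up.
- lid_knob (a point): middle of the lid's knob, 110 mm above the lid's origin; the knob is a cylinder of 28 mm diameter from 12 to 38 mm above the lid's top face, on a thinner neck.
- tray: loose aluminium tray, 90 x 46 mm, plate 6 mm thick, 0.15 to 0.22 kg, with a dark counterweight at its -x end and the ball at its +x end, so that it balances at the handle. Origin: underside, straight below the middle of the handle; x points along the 90 mm side towards the ball, z up.
- tray_handle (a point): middle of the tray's orange bridge handle, 61 mm above the tray's underside: a bar 12 mm thick (along the tray's x) by 36 mm long (along y) by 22 mm high on two steel posts, its top 72 mm above the underside. Squeeze it across the 12 mm, fingers pointing down; the ball reaches only 26 mm above the underside.
- tray_hole (a point): centre of the round viewing hole (13 mm diameter, right through the plate) at the tray's underside, 30 mm from the handle along the tray's +x.
- tray_seat (a point): where the middle of the ball is when it sits in the hole: 15 mm above tray_hole.
- ball_center (a point): middle of the loose brass-coloured ball, 22 mm diameter, 0.044 kg. It sits on the edge of the tray's hole, sunk 2 mm, and rolls out when the tray tips past about 35 degrees or is jerked hard.
- camera: inspection camera fixed to the bench, looking straight up: grey base plate 80 x 70 x 10 mm, black barrel 62 mm across at the top, 80 mm high in all, with a white ring light round a dark green lens. Origin: under its middle at bench level. Case and camera may stand either way round: one on the left, one on the right.
- lens (a point): centre of the lens glass, on top of the camera, 80 mm above the bench; z up.
- free_spot (a point): a point on the bare bench top at the front left, 0.335 m ahead of the robot and 0.352 m to its left: a place that is always free for the lid (100 mm along x by 150 mm along y). It need not be used. Elsewhere fixed scrap iron up to 0.12 m high lies about.
- brass_tin: bystander: round brass tin, 58 mm across, 39 mm high, loose, on the bench in the middle; origin under its middle.
- wing_nut: bystander: dark iron wing nut, 20 x 42 x 19 mm, loose; origin under its middle.
- key: bystander: old iron key, 26 x 76 x 5 mm (long along y), loose; origin under its middle.

How it is judged:
By the outcome, as a careful person would: the job done as asked, in the order asked, and still so for the second after the job is handed in, while the arm keeps its last pose, push and grip.
It also fails if it takes over 72 s, if anything falls off the work surface, if the arm or the gripper's body presses on something with over 40 N, if the wrist force passes 120 N, or if a joint passes its speed limit or range.

## Robot

A 7-joint arm with a two-finger parallel gripper is mounted at the origin on a cart in front of the work surface, level with it; the furniture and walls round the work are solid. World frame = base frame: x ahead of the robot, y to its left, z up, the work surface at z = 0. Lengths are in m, angles in rad, forces in N, time in s.
With the tool pointing down it reaches from about 0.4 to 0.85 m from the base axis. Payload 4.5 kg.
Tool frame: the origin (TCP) lies midway between the tips of the shut fingers; the grasp point (between the pads) lies behind it (env.grip_point_offset is the z of the grasp point in the tool frame, in m); z points along the fingers, y is the line along which they close (so a half turn about z gives the same grasp; the last joint's range is limited). The gripper opens to 88 mm and grips with 3 to 60 N. Pads are 18 mm wide; open, the fingers measure 123 mm over their backs; the gripper's body (75 mm by 187 mm) begins 45 mm behind the grasp point.
Start: joints at [1.305, 0.689, -0.195, 1.565, 0.157, 0.902, -0.215], TCP at [0.185, -0.597, 0.239] pointing down, gripper open.
Joint ranges: [-3.01, 3.01], [-0.46, 2.08], [-1.47, 1.51], [0.13, 2.56], [-1, 4.14], [0.04, 2.09], [-2.66, 2.66]. Speed limits (rad/s): [2.57, 2.57, 3.14, 3.14, 3.14, 3.14, 3.14].

## Interface

Orientations are given as a unit quaternion [x, y, z, w].
In Python, from workcell import monitor, eyes, job_done, env gives the robot as it stands.
- The arm moves only by the tool servo_tool, never from a script. Its argument "plan" is a list of rows, each a list of 7 numbers: the gripper's target within -1 to 1 (shut at 1, half-way at 0, fully open at -1), then the shift along the tool's x, y, z in mm, then the turn, a rotation vector about the tool's x, y, z in rad. In form: [[jaw, tx, ty, tz, rx, ry, rz], ...]. A call has 1 to 5 rows; each row is the pose to reach, as a shift and turn from the pose commanded when the call began, along the tool's axes at that moment; what a row does not reach only later rows make up. A row lasts 1/8 s, in which the tool goes at most 62.5 mm and 10.7 degrees, less where a joint would pass 70% of its speed; a pose out of reach is approached as far as the arm can. A call with a gripper value outside its range is refused whole. The fingers move at their own pace and stop on an object; "grip_force" is the grip in N (left out, the last holds). Time passes only in rows, so rows that repeat a pose let the fingers close. It gives the time, the measured TCP pose, the force, the opening and the grip force at its end, in the units of the state.
- monitor.read_state(): the state, without advancing time (a new reading comes with each control period).
- eyes.read_camera(name): name is "scene" or "side" or "wrist"; returns a dict with "image" (400x640x3 uint8, red, green, blue), "camera_matrix" (3x3 intrinsics, pixels), "position" and "rotation" of the camera in the world. Camera axes: x right, y down, z forward; pixel columns grow to the right and rows downward; lengths in m; the calibration is good to about 2 mm. The wrist camera is an equidistant fisheye: a pixel r from the principal point sees the ray r / f radians off the axis. A picture is of the moment at which its call begins. There is no depth.
- job_done(): hands the job in; it is judged then, once.
The state is a dict: "t": time; "joints": joint angles; "joint_vel": joint speeds; "joint_efforts": joint torques, N m; "ee_pos": TCP position; "tool_rot": TCP orientation; "wrist_force": force on the tool from outside, world axes, zero at the start; "torque": the same for the moment, N m; "width": finger opening in m; "grasp_force": force on a finger pad.
Only numpy, scipy, OpenCV 4.12 (cv2) and the standard library are available. Lean on these libraries where they do the work, as an engineer would, in place of code of your own. Each camera call takes 0.05 s, during which the arm holds its last target. There are 200 camera calls.

## Working session

There is one attempt and no reset: what is moved stays moved. The work goes in short steps, Python scripts to look and compute and a tool call to move; the robot and the scene stay as the last step left them, time stands still between calls to the robot, and variables do not carry over. Pictures are saved under pics/ and viewed, at most 12 in all, crops included, and the job is handed in when it is done.

Besides the shell and the picture viewer there is one more tool, called after ">>>" by a JSON object that holds its "op" and its "data". servo_tool: Moves the arm, as the interface text tells. Its arguments: {"type":"object","properties":{"plan":{"type":"array","items":{"type":"array","items":{"type":"number"}}},"grip_force":{"type":"number"}},"required":["plan"]}

```bash
ls; mkdir -p pics; cat > h.py <<'E'
import numpy as np, cv2
from scipy.spatial.transform import Rotation as R
from workcell import monitor, eyes, job_done, env
def snap(n,f):
    c=eyes.read_camera(n); cv2.imwrite('pics/'+f,c['image'][:,:,::-1]); c.pop('image')
    np.save('pics/'+f+'.npy',c,allow_pickle=True); return c
def load(f): return np.load('pics/'+f+'.npy',allow_pickle=True).item()
def rot(c):
    r=np.array(c['rotation'],float); return r if r.shape==(3,3) else R.from_quat(r).as_matrix()
def ray(c,u,v,fish=False):
    K=np.array(c['camera_matrix']); x=(u-K[0,2])/K[0,0]; y=(v-K[1,2])/K[1,1]
    if fish:
        t=np.hypot(x,y); s=np.sin(t)/t if t>1e-9 else 1; d=np.array([x*s,y*s,np.cos(t)])
    else: d=np.array([x,y,1.])
    return rot(c)@d
def at(c,u,v,z,fish=False):
    d=ray(c,u,v,fish); p=np.array(c['position']); return (p+d*(z-p[2])/d[2]).round(4)
def proj(c,P,fish=False):
    q=rot(c).T@(np.array(P)-c['position']); K=np.array(c['camera_matrix'])
    if fish:
        t=np.arctan2(np.hypot(q[0],q[1]),q[2]); n=np.hypot(q[0],q[1])+1e-12; x,y=q[0]/n*t,q[1]/n*t
    else: x,y=q[0]/q[2],q[1]/q[2]
    return np.array([K[0,0]*x+K[0,2],K[1,1]*y+K[1,2]]).round(1)
E
python3 - <<'E'
from h import *
for n in ['scene','side','wrist']:
    c=snap(n,n+'0.png'); print(n,np.array(c['position']).round(3),np.array(c['camera_matrix']).round(0).tolist(),rot(c).round(2).tolist())
s=monitor.read_state(); print(s); print(env.grip_point_offset)
a=cv2.imread('pics/scene0.png');b=cv2.imread('pics/side0.png')
E
```

```text
pics
scene [-0.337 -0.547  0.621] [[383.0, 0.0, 327.0], [0.0, 383.0, 196.0], [0.0, 0.0, 1.0]] [[0.58, -0.35, 0.73], [-0.81, -0.27, 0.51], [0.02, -0.89, -0.45]]
side [0.45  0.989 0.528] [[367.0, 0.0, 320.0], [0.0, 367.0, 194.0], [0.0, 0.0, 1.0]] [[-1.0, -0.04, 0.04], [-0.05, 0.42, -0.91], [0.02, -0.91, -0.42]]
wrist [ 0.258 -0.576  0.383] [[310.0, 0.0, 325.0], [0.0, 310.0, 198.0], [0.0, 0.0, 1.0]] [[0.3, -0.91, -0.28], [-0.96, -0.28, -0.09], [-0.0, 0.3, -0.95]]
{'t': 0.15, 'joints': array([ 1.3047768 ,  0.68974038, -0.19450284,  1.56605197,  0.15727721,
        0.90253653, -0.21509448]), 'joint_vel': array([ 1.60363916e-03, -9.32885479e-04,  5.24028845e-05, -5.00390185e-03,
       -6.75231330e-04, -7.49312805e-04,  8.20074989e-04]), 'joint_efforts': array([-2.36300999e-03, -5.27858484e+01, -1.26904864e+00, -1.53586042e+01,
       -5.25988243e-02,  3.91005873e-03,  1.36369717e-04]), 'ee_pos': array([ 0.18441223, -0.59668889,  0.23813962]), 'tool_rot': array([ 9.88781998e-01,  1.49364331e-01, -1.53011679e-04, -6.58094679e-04]), 'wrist_force': array([-0.02435549, -0.41852199, -1.00551456]), 'torque': array([ 0.01530215,  0.02819466, -0.03038701]), 'grasp_force': 0.0, 'width': 0.0882305995448966}
-0.0187
```

View pics/scene0.png

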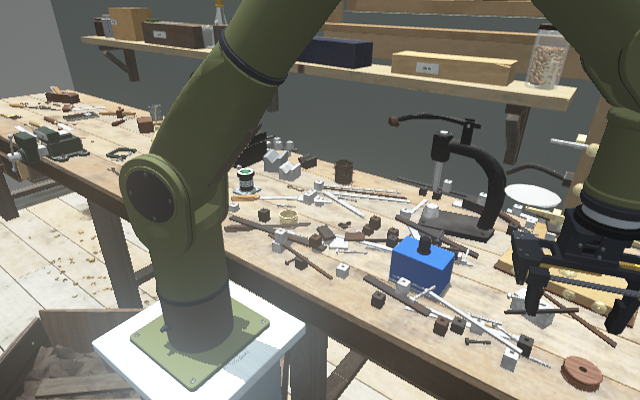

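View pics/side0.png

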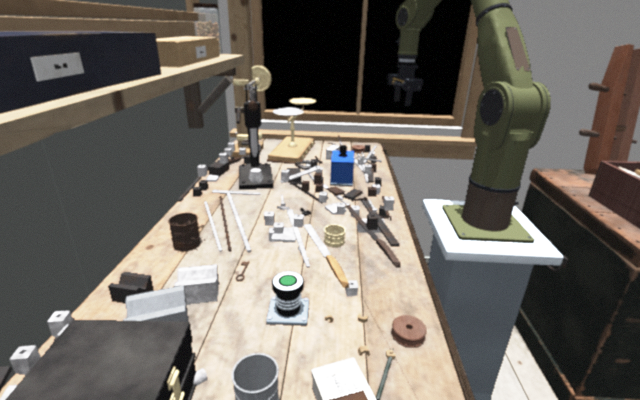

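The scene view shows the blue lid with its knob at about (424,243) and the camera lens at about (245,172). The side view shows the knob at about (343,149) and the lens at about (288,281). I'll compute positions and refine them by colour.

```bash
python3 - <<'E'
from h import *
s,d,w=load('scene0.png'),load('side0.png'),load('wrist0.png')
print('knob',at(s,424,245,.12),at(d,343,150,.12)); print('lens',at(s,245,172,.08),at(d,288,281,.08))
print('tin',at(s,289,216,.02),at(d,334,235,.02))
a=cv2.imread('pics/scene0.png')[210:310,370:480];b=cv2.imread('pics/side0.png')[120:260,250:420]
x=np.hstack([cv2.resize(a,None,fx=4,fy=4,interpolation=2)[:400],cv2.resize(cv2.imread('pics/side0.png')[130:230,300:390],(360,400),interpolation=2)])
wr=cv2.resize(cv2.imread('pics/wrist0.png'),(320,200)); cv2.imwrite('pics/z0.png',x); print(x.shape)
E
```

```text
knob [ 0.414  -0.3035  0.12  ] [ 0.4268 -0.2869  0.12  ]
lens [0.5261 0.4149 0.08  ] [0.5324 0.4211 0.08  ]
tin [0.4591 0.1538 0.02  ] [0.4471 0.1424 0.02  ]
(400, 800, 3)
```

View pics/z0.png

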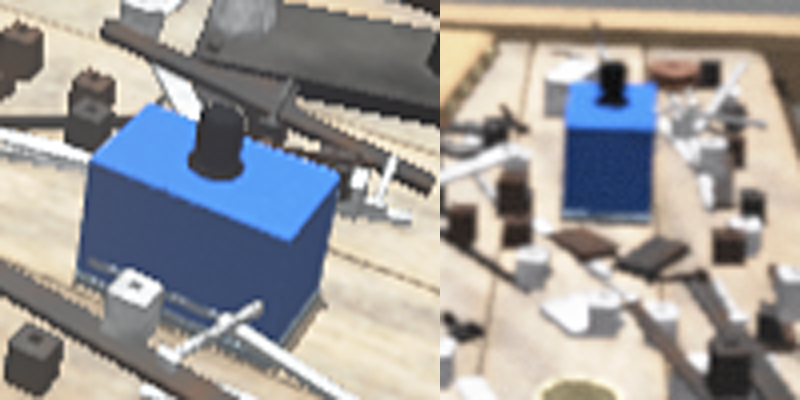

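View pics/wrist0.png

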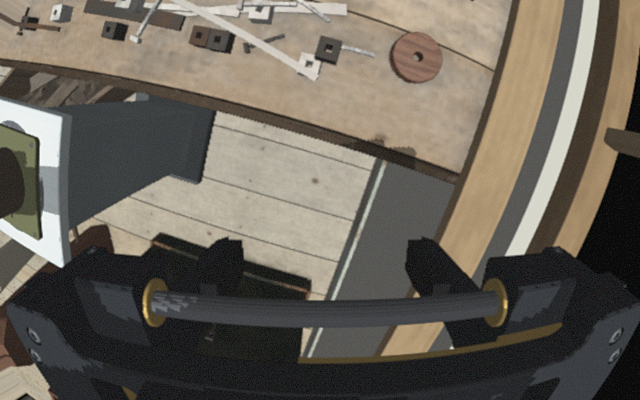

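```bash
python3 - <<'E'
from h import *
s=load('scene0.png')
P=np.array([at(s,370+x/4,210+y/4,.095) for x,y in [(155,102),(90,162),(293,240),(340,175)]]);print(P,P.mean(0))
for i in range(4):
    d=P[(i+1)%4]-P[i];print(np.hypot(*d[:2]),np.degrees(np.arctan2(d[1],d[0])))
E
```

```text
[[ 0.4689 -0.2426  0.095 ]
 [ 0.3829 -0.2397  0.095 ]
 [ 0.383  -0.3656  0.095 ]
 [ 0.4612 -0.3657  0.095 ]] [ 0.424  -0.3034  0.095 ]
0.08604888145699509 178.0686648357131
0.1259000397140525 -89.95449105046536
0.07820006393859277 -0.07326822030945779
0.12334058537237451 86.42076794738853
```

>>> {"op": "servo_tool", "data": {"plan": [[-1,60,-40,-30,0,0,0.06],[-1,110,-75,-62,0,0,0.12],[-1,160,-110,-62,0,0,0.18],[-1,210,-145,-62,0,0,0.24],[-1,260,-175,-62,0,0,0.3]]}}

```text
t: 0.78
ee_pos: [0.3737, -0.3613, 0.3009]
tool_rot: [1.0, -0.001, 0.0, 0.0]
wrist_force: [1.1, -0.5, -0.5]
width: 0.0883
grasp_force: 0.0
```

```bash
cat >> h.py <<'E'
def to(p,yaw):
    """shift (mm) and turn to put TCP at p, tool down with tool y at angle yaw (rad)"""
    s=monitor.read_state(); A=R.from_quat(s['tool_rot'])
    y=np.array([np.cos(yaw),np.sin(yaw),0]); z=np.array([0,0,-1.]); T=R.from_matrix(np.c_[np.cross(y,z),y,z])
    print('t',round(s['t'],2),'pos',s['ee_pos'].round(4),'toolx/y',A.as_matrix()[:,0].round(3),A.as_matrix()[:,1].round(3),'w',round(s['width'],4),'gf',s['grasp_force'],'F',s['wrist_force'].round(1))
    print('shift mm',(A.inv().apply(np.array(p)-s['ee_pos'])*1000).round(1),'turn',(A.inv()*T).as_rotvec().round(3))
E
python3 - <<'E'
from h import *
to([.42,-.303,.30],-np.pi/2); snap('wrist','w1.png')
E
```

```text
t 0.78 pos [ 0.3737 -0.3613  0.3009] toolx/y [ 1.    -0.003  0.   ] [-0.003 -1.     0.   ] w 0.0883 gf 0.0 F [ 1.1 -0.5 -0.5]
shift mm [ 46.2 -58.4   0.8] turn [ 0.    -0.    -0.003]
```

View pics/w1.png

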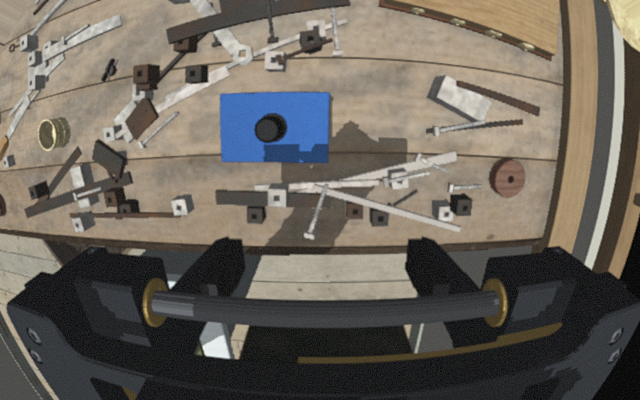

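The wrist view shows the blue lid at columns 221–330 and rows 93–163, aligned with the tool, with the knob's top disc at about (267,128).

```bash
python3 - <<'E'
from h import *
w=load('w1.png'); print('knob',at(w,267,128,.133,True))
P=np.array([at(w,u,v,.095,True) for u,v in [(221,93),(330,93),(329,164),(222,162)]]);print(P,P.mean(0))
k=at(w,267,128,.133,True); to([k[0],k[1],.18],-np.pi/2)
E
```

```text
knob [ 0.4286 -0.304   0.133 ]
[[ 0.4693 -0.243   0.095 ]
 [ 0.4645 -0.3686  0.095 ]
 [ 0.3832 -0.3675  0.095 ]
 [ 0.3874 -0.2399  0.095 ]] [ 0.4261  -0.30475  0.095  ]
t 0.82 pos [ 0.3817 -0.352   0.301 ] toolx/y [1.    0.011 0.006] [ 0.011 -1.    -0.006] w 0.0879 gf 0.0 F [3.8 5.3 0.1]
shift mm [ 46.7 -46.8 121.5] turn [-0.006 -0.006  0.011]
```

>>> {"op": "servo_tool", "data": {"plan": [[-1,0,0,0,0,0,0],[-1,0,0,0,0,0,0]]}}

```text
t: 1.08
ee_pos: [0.3716, -0.3641, 0.3005]
tool_rot: [1.0, -0.001, -0.001, 0.0]
wrist_force: [1.2, 0.0, -0.3]
width: 0.088
grasp_force: 0.0
```

```bash
python3 - <<'E'
from h import *
to([.427,-.304,.18],-np.pi/2-.035); c=snap('wrist','w2.png');print(proj(c,[.427,-.304,.133],True))
E
```

```text
t 1.07 pos [ 0.3716 -0.3641  0.3005] toolx/y [ 1.    -0.002 -0.001] [-0.002 -1.     0.001] w 0.088 gf 0.0 F [ 1.2  0.  -0.3]
shift mm [ 55.4 -60.3 120.4] turn [0.001 0.001 0.033]
[264.1 127.4]
```

>>> {"op": "servo_tool", "data": {"plan": [[-1,25,-28,30,0,0,0.033],[-1,48,-52,70,0,0,0.033],[-1,55,-60,105,0,0,0.033],[-1,55,-60,120,0,0,0.033],[-1,55,-60,120,0,0,0.033]]}}

```text
t: 1.75
ee_pos: [0.4264, -0.3044, 0.1801]
tool_rot: [1.0, -0.018, -0.001, 0.0]
wrist_force: [0.5, -0.2, -0.4]
width: 0.0885
grasp_force: 0.0
```

```bash
python3 - <<'E'
from h import *
to([.427,-.304,.104],-np.pi/2-.035); c=snap('wrist','w3.png');print(proj(c,[.427,-.304,.133],True))
E
```

```text
t 1.75 pos [ 0.4264 -0.3044  0.1801] toolx/y [ 0.999 -0.036 -0.002] [-0.036 -0.999  0.   ] w 0.0885 gf 0.0 F [ 0.5 -0.2 -0.4]
shift mm [ 0.8 -0.5 76.1] turn [ 0.     0.002 -0.001]
[322.  222.3]
```

View pics/w3.png

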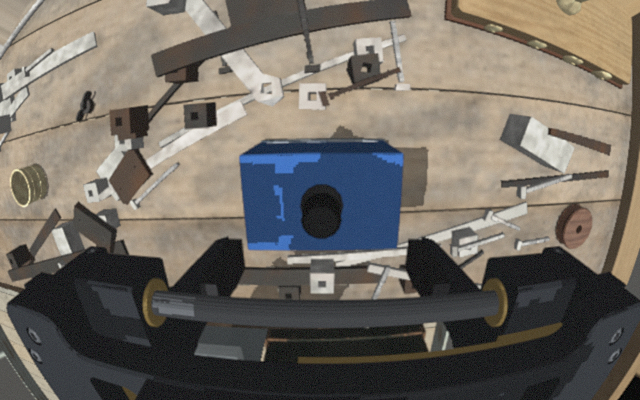

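The knob's top disc is at about (321,217), centred between the fingers. I'll go down with a 2 mm shift in x.

>>> {"op": "servo_tool", "data": {"plan": [[-1,3,0,40,0,0,0],[-1,3,0,76,0,0,0],[0.5,3,0,76,0,0,0],[1,3,0,76,0,0,0],[1,3,0,76,0,0,0]], "grip_force": 30}}

```text
t: 2.42
ee_pos: [0.4318, -0.304, 0.1064]
tool_rot: [1.0, -0.017, 0.001, 0.001]
wrist_force: [0.6, -0.3, 0.1]
width: 0.0604
grasp_force: 0.0
```

>>> {"op": "servo_tool", "data": {"plan": [[1,0,0,0,0,0,0],[1,0,0,0,0,0,0],[1,0,0,0,0,0,0],[1,0,0,0,0,0,0]]}}

```text
t: 2.92
ee_pos: [0.4309, -0.3029, 0.1047]
tool_rot: [1.0, -0.017, -0.0, -0.0]
wrist_force: [-0.7, 0.4, 1.9]
width: 0.0268
grasp_force: 30.0
```

>>> {"op": "servo_tool", "data": {"plan": [[1,0,0,-8,0,0,0],[1,0,0,-20,0,0,0],[1,0,0,-35,0,0,0],[1,0,0,-50,0,0,0],[1,0,0,-65,0,0,0]]}}

```text
t: 3.55
ee_pos: [0.4309, -0.3031, 0.171]
tool_rot: [1.0, -0.017, 0.0, 0.0]
wrist_force: [-0.2, -0.3, -1.6]
width: 0.0272
grasp_force: 30.0
```

>>> {"op": "servo_tool", "data": {"plan": [[1,0,0,-20,0,0,0],[1,0,0,-40,0,0,0],[1,0,0,-60,0,0,0],[1,0,0,-75,0,0,0],[1,0,0,-80,0,0,0]]}}

```text
t: 4.18
ee_pos: [0.4311, -0.3033, 0.2511]
tool_rot: [1.0, -0.017, 0.001, 0.001]
wrist_force: [-0.8, 0.2, -3.0]
width: 0.0271
grasp_force: 30.0
```

```bash
python3 - <<'E'
from h import *
to([.335,.352,.25],-np.pi/2-.035); snap('wrist','w4.png');snap('scene','s4.png')
a=cv2.imread('pics/w4.png')[60:320,100:560];b=cv2.imread('pics/s4.png')[100:340,330:560]
x=np.vstack([cv2.resize(a,(460,260)),cv2.copyMakeBorder(b,0,0,0,230,0)]);cv2.imwrite('pics/z4.png',x)
E
```

```text
t 4.17 pos [ 0.4311 -0.3033  0.2511] toolx/y [ 0.999 -0.033  0.002] [-0.033 -0.999  0.001] w 0.0271 gf 30.00006828457117 F [-0.8  0.2 -3. ]
shift mm [-1.179e+02 -6.517e+02  2.000e-01] turn [ 0.001 -0.002  0.002]
```

View pics/z4.png

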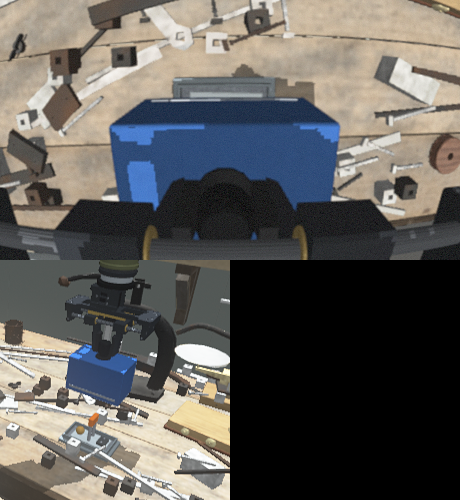

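The lid is off and hanging level. The scene crop shows the orange handle of the tray, with the ball on the +y side. Next I'll carry the lid to the free spot on an arc.

>>> {"op": "servo_tool", "data": {"plan": [[1,1,-20,-5,0,0,0],[1,3,-65,-10,0,0,0],[1,5,-115,-10,0,0,0],[1,7,-165,-10,0,0,0],[1,9,-215,-10,0,0,0]]}}

```text
t: 4.9
ee_pos: [0.4463, -0.0853, 0.2594]
tool_rot: [1.0, -0.016, -0.0, -0.0]
wrist_force: [0.2, 0.3, -2.6]
width: 0.0267
grasp_force: 30.0
```

>>> {"op": "servo_tool", "data": {"plan": [[1,1,-50,0,0,0,0],[1,0,-100,0,0,0,0],[1,-5,-150,0,0,0,0],[1,-12,-200,0,0,0,0],[1,-25,-245,0,0,0,0]]}}

```text
t: 5.52
ee_pos: [0.4287, 0.1603, 0.2594]
tool_rot: [1.0, -0.016, -0.0, -0.0]
wrist_force: [0.5, 0.6, -1.9]
width: 0.0269
grasp_force: 30.0
```

>>> {"op": "servo_tool", "data": {"plan": [[1,-14,-45,0,0,0,0],[1,-30,-90,0,0,0,0],[1,-50,-130,0,0,0,0],[1,-75,-160,0,0,0,0],[1,-95,-180,0,0,0,0]]}}

```text
t: 6.15
ee_pos: [0.338, 0.3424, 0.2593]
tool_rot: [1.0, -0.015, -0.001, 0.0]
wrist_force: [0.1, -0.0, -1.7]
width: 0.0269
grasp_force: 30.0
```

>>> {"op": "servo_tool", "data": {"plan": [[1,0,0,0,0,0,0],[1,0,0,0,0,0,0],[1,0,0,0,0,0,0]]}}

```text
t: 6.52
ee_pos: [0.3416, 0.3392, 0.2595]
tool_rot: [1.0, -0.018, 0.0, 0.0]
wrist_force: [-0.4, 0.1, -2.2]
width: 0.0272
grasp_force: 30.0
```

```bash
python3 - <<'E'
from h import *
to([.335,.352,.12],-np.pi/2-.035); snap('wrist','w5.png'); c=snap('side','d5.png'); print(monitor.read_state()['joints'].round(2),proj(c,[.335,.352,0]))
E
```

```text
t 6.53 pos [0.3416 0.3392 0.2595] toolx/y [ 0.999 -0.035  0.   ] [-0.035 -0.999  0.001] w 0.0272 gf 30.0006889924407 F [-0.4  0.1 -2.2]
shift mm [ -7.1 -12.6 139.5] turn [ 0.001 -0.    -0.   ]
[-0.84  0.47 -0.06  1.96  0.05  0.71 -2.53] [383.6 295.5]
```

View pics/d5.png

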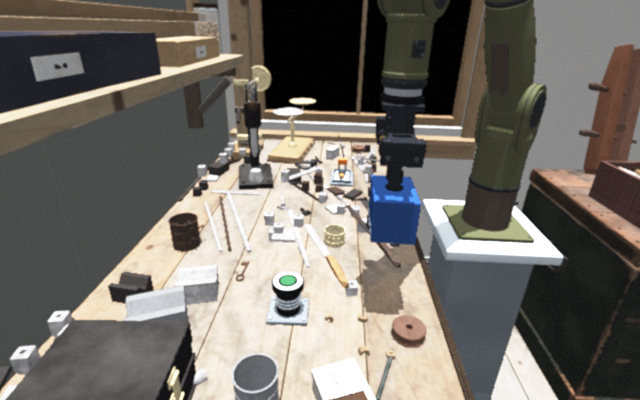

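The side view shows the lid held level above the free spot, clear of the camera (lens at 288,281). Now lowering it.

>>> {"op": "servo_tool", "data": {"plan": [[1,-4,-7,30,0,0,0],[1,-7,-12,75,0,0,0],[1,-7,-12,115,0,0,0],[1,-7,-12,140,0,0,0],[1,-7,-12,155,0,0,0]]}}

```text
t: 7.25
ee_pos: [0.3348, 0.3518, 0.1032]
tool_rot: [1.0, -0.017, -0.0, 0.001]
wrist_force: [0.2, -0.3, -1.9]
width: 0.0272
grasp_force: 30.0
```

>>> {"op": "servo_tool", "data": {"plan": [[1,0,0,3,0,0,0],[1,0,0,6,0,0,0],[1,0,0,9,0,0,0],[1,0,0,10,0,0,0],[1,0,0,10,0,0,0]]}}

```text
t: 7.88
ee_pos: [0.3347, 0.3526, 0.0948]
tool_rot: [1.0, -0.017, 0.0, -0.0]
wrist_force: [-0.1, 0.1, -2.7]
width: 0.0273
grasp_force: 30.0
```

>>> {"op": "servo_tool", "data": {"plan": [[1,0,0,1,0,0,0],[1,0,0,1,0,0,0],[1,0,0,1,0,0,0]]}}

```text
t: 8.25
ee_pos: [0.3347, 0.3528, 0.0946]
tool_rot: [1.0, -0.017, 0.0, -0.0]
wrist_force: [-0.3, -0.9, 7.8]
width: 0.0269
grasp_force: 30.0
```

Contact (+7.8 N). Release, then rise.

>>> {"op": "servo_tool", "data": {"plan": [[0.4,0,0,0,0,0,0],[0.2,0,0,0,0,0,0],[0,0,0,0,0,0,0],[0,0,0,0,0,0,0],[0,0,0,0,0,0,0]]}}

```text
t: 8.88
ee_pos: [0.3345, 0.3525, 0.0935]
tool_rot: [1.0, -0.017, -0.0, 0.0]
wrist_force: [0.9, 0.0, -0.0]
width: 0.0438
grasp_force: 0.0
```

>>> {"op": "servo_tool", "data": {"plan": [[-0.2,0,0,-15,0,0,0],[-0.2,0,0,-50,0,0,0],[-0.2,0,0,-100,0,0,0],[-0.2,0,0,-150,0,0,0],[-0.2,20,30,-150,0,0,0]]}}

```text
t: 9.5
ee_pos: [0.3542, 0.3258, 0.2481]
tool_rot: [1.0, -0.014, 0.003, -0.004]
wrist_force: [1.1, -0.1, -1.0]
width: 0.0528
grasp_force: 0.0
```

>>> {"op": "servo_tool", "data": {"plan": [[-0.2,35,50,0,0,0,0],[-0.2,55,100,0,0,0,0],[-0.2,65,155,0,0,0,0],[-0.2,75,210,0,0,0,0],[-0.2,75,270,0,0,0,0]]}}

```text
t: 10.12
ee_pos: [0.4203, 0.0479, 0.2446]
tool_rot: [1.0, -0.017, 0.001, -0.0]
wrist_force: [0.5, 0.2, 0.3]
width: 0.0524
grasp_force: 0.0
```

>>> {"op": "servo_tool", "data": {"plan": [[-0.2,0,60,0,0,0,0],[-0.2,0,120,0,0,0,0],[-0.2,-5,180,0,0,0,0],[-0.2,-20,235,0,0,0,0],[-0.2,-40,290,0,0,0,0]]}}

```text
t: 10.75
ee_pos: [0.3696, -0.2409, 0.2446]
tool_rot: [1.0, -0.017, 0.001, 0.0]
wrist_force: [0.4, -0.7, 0.1]
width: 0.053
grasp_force: 0.0
```

>>> {"op": "servo_tool", "data": {"plan": [[-0.2,-5,40,0,0,0,0],[-0.2,-5,40,0,0,0,0],[-0.2,-5,40,0,0,0,0]]}}

```text
t: 11.12
ee_pos: [0.3637, -0.278, 0.2441]
tool_rot: [1.0, -0.016, 0.0, -0.0]
wrist_force: [-0.4, 0.3, 0.3]
width: 0.0525
grasp_force: 0.0
```

```bash
python3 - <<'E'
from h import *
to([.427,-.304,.2],-np.pi/2-.035); w=snap('wrist','w6.png'); snap('scene','s6.png'); print(monitor.read_state()['joints'].round(2),proj(w,[.427,-.304,.08],True))
a=cv2.imread('pics/w6.png')[60:260,200:440];cv2.imwrite('pics/z6.png',cv2.resize(a,(720,600),interpolation=2))
E
```

```text
t 11.12 pos [ 0.3637 -0.278   0.2441] toolx/y [ 0.999 -0.033  0.   ] [-0.033 -0.999 -0.   ] w 0.0525 gf 0.0 F [-0.4  0.3  0.3]
shift mm [64.1 24.  44.2] turn [-0.    -0.     0.002]
[ 0.64  0.47 -0.14  2.05  0.1   0.63 -1.16] [347.7 118.3]
```

View pics/z6.png

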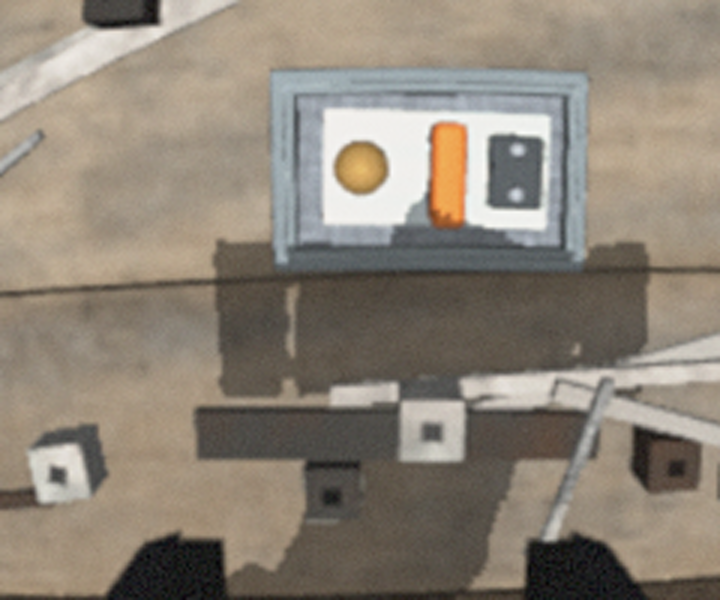

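The crop shows the tray in the case: orange handle's top at about crop (449,170), i.e. pixel (350,117), ball at crop (361,167), and the plate's corners clearly visible.

```bash
python3 - <<'E'
from h import *
w=load('w6.png'); f=lambda x,y,z: at(w,200+x/3,60+y/3,z,True)
h=f(449,170,.082);b=f(361,167,.025);print('handle',h,'ball',b,np.linalg.norm((h-b)[:2]))
P=np.array([f(*q,.016) for q in [(323,108),(550,117),(546,228),(322,224)]]);print(P,P.mean(0))
for i in (0,1,2,3):
    d=P[(i+1)%4]-P[i];print(np.hypot(*d[:2]).round(4),np.degrees(np.arctan2(d[1],d[0])).round(1))
d=b-h;print('hb ang',np.degrees(np.arctan2(d[1],d[0])))
e=f(449,123,.082)-f(449,215,.082);print(e)
to([h[0],h[1],.18],-np.pi/2-.04)
E
```

```text
handle [ 0.4287 -0.3058  0.082 ] ball [ 0.4285 -0.2761  0.025 ] 0.029700673393039428
[[ 0.4525 -0.2617  0.016 ]
 [ 0.4473 -0.3521  0.016 ]
 [ 0.402  -0.3501  0.016 ]
 [ 0.4058 -0.2595  0.016 ]] [ 0.4269  -0.30585  0.016  ]
0.0905 -93.3
0.0453 177.5
0.0907 87.6
0.0468 -2.7
hb ang 90.38582433316955
[ 0.0306 -0.0007  0.    ]
t 11.22 pos [ 0.3641 -0.2773  0.244 ] toolx/y [ 1.   -0.03  0.  ] [-0.03  -1.    -0.001] w 0.0527 gf 0.0 F [-0.3  0.1  0.3]
shift mm [65.4 26.6 64. ] turn [-0.001 -0.     0.01 ]
```

>>> {"op": "servo_tool", "data": {"plan": [[-0.2,30,13,20,0,0,0.01],[-0.2,64,26,40,0,0,0.01],[-0.2,64,26,90,0,0,0.01],[-0.2,64,26,110,0,0,0.01],[-0.2,64,26,110,0,0,0.01]]}}

```text
t: 11.85
ee_pos: [0.4264, -0.3048, 0.1324]
tool_rot: [1.0, -0.02, -0.002, -0.001]
wrist_force: [0.7, 0.7, -0.1]
width: 0.053
grasp_force: 0.0
```

```bash
python3 - <<'E'
from h import *
to([.427,-.3058,.0525],-np.pi/2-.045); w=snap('wrist','w7.png'); print([proj(w,p,True) for p in ([.427,-.3058,.082],[.445,-.3058,.082],[.409,-.3058,.082])])
im=cv2.cvtColor(cv2.imread('pics/w7.png'),cv2.COLOR_BGR2HSV); m=cv2.inRange(im,(4,170,120),(16,255,255)); n,l,st,c=cv2.connectedComponentsWithStats(m)
i=1+np.argmax(st[1:,4]);print(st[i],c[i]); print(cv2.minAreaRect(np.argwhere(l==i)[:,::-1].astype(np.float32)))
E
```

```text
t 11.85 pos [ 0.4264 -0.3048  0.1324] toolx/y [ 0.999 -0.04  -0.003] [-0.04  -0.999 -0.002] w 0.053 gf 0.0 F [ 0.7  0.7 -0.1]
shift mm [ 0.9  1.1 79.9] turn [-0.002  0.003  0.005]
[array([324.3, 220.4]), array([323.2, 195.1]), array([325.3, 244.3])]
[317 195  16  47 679] [324.08836524 217.78350515]
((324.5, 218.0), (15.0, 46.0), 0.0)
```

>>> {"op": "servo_tool", "data": {"plan": [[-0.2,1,1,30,0,0,0.003],[-0.2,1,1,60,0,0,0.003],[-0.2,1,1,80,0,0,0.003],[-0.2,1,1,80,0,0,0.003],[0.2,1,1,80,0,0,0.003]], "grip_force": 25}}

```text
t: 12.52
ee_pos: [0.4287, -0.3083, 0.0551]
tool_rot: [1.0, -0.023, 0.001, 0.001]
wrist_force: [0.4, 0.6, 0.2]
width: 0.0449
grasp_force: 0.0
```

>>> {"op": "servo_tool", "data": {"plan": [[0.5,0,0,0,0,0,0],[0.6,0,0,0,0,0,0],[0.7,0,0,0,0,0,0],[1,0,0,0,0,0,0],[1,0,0,0,0,0,0]]}}

```text
t: 13.15
ee_pos: [0.4278, -0.3074, 0.0539]
tool_rot: [1.0, -0.023, 0.0, -0.0]
wrist_force: [-0.6, 2.3, 5.6]
width: 0.0114
grasp_force: 25.0
```

>>> {"op": "servo_tool", "data": {"plan": [[1,0,0,0,0,0,0],[1,0,0,0,0,0,0],[1,0,0,0,0,0,0]]}}

```text
t: 13.52
ee_pos: [0.4278, -0.3074, 0.0539]
tool_rot: [1.0, -0.023, 0.0, -0.0]
wrist_force: [-0.4, 2.2, 6.6]
width: 0.0117
grasp_force: 25.0
```

>>> {"op": "servo_tool", "data": {"plan": [[1,0,0,-2,0,0,0],[1,0,0,-6,0,0,0],[1,0,0,-12,0,0,0],[1,0,0,-20,0,0,0],[1,0,0,-30,0,0,0]]}}

```text
t: 14.15
ee_pos: [0.4276, -0.308, 0.0843]
tool_rot: [1.0, -0.023, -0.0, 0.0]
wrist_force: [0.4, 0.3, -2.7]
width: 0.0119
grasp_force: 25.0
```

>>> {"op": "servo_tool", "data": {"plan": [[1,0,0,-12,0,0,0],[1,0,0,-28,0,0,0],[1,0,0,-48,0,0,0],[1,0,0,-70,0,0,0],[1,0,0,-92,0,0,0]]}}

```text
t: 14.78
ee_pos: [0.4275, -0.3079, 0.1772]
tool_rot: [1.0, -0.023, 0.0, 0.0]
wrist_force: [0.2, 0.4, -1.9]
width: 0.0122
grasp_force: 25.0
```

>>> {"op": "servo_tool", "data": {"plan": [[1,0,0,-20,0,0,0],[1,0,0,-36,0,0,0],[1,0,0,-46,0,0,0],[1,0,0,-50,0,0,0],[1,0,0,-50,0,0,0]]}}

```text
t: 15.4
ee_pos: [0.4275, -0.3079, 0.2256]
tool_rot: [1.0, -0.023, -0.0, -0.0]
wrist_force: [0.6, 0.1, -2.6]
width: 0.0118
grasp_force: 25.0
```

```bash
python3 - <<'E'
from h import *
to([.43,0,.225],-np.pi/2); w=snap('wrist','w8.png');snap('scene','s8.png')
a=cv2.imread('pics/w8.png')[120:330,200:440];b=cv2.imread('pics/s8.png')[160:330,330:500]; d=cv2.resize(cv2.imread('pics/d5.png')[260:320,250:330],(400,300),interpolation=2)
x=np.hstack([cv2.resize(a,(400,350)),cv2.resize(b,(400,350))]);cv2.imwrite('pics/z8.png',np.vstack([x,np.hstack([d[:250],d[:250]*0])]))
E
```

```text
t 15.4 pos [ 0.4275 -0.3079  0.2256] toolx/y [ 0.999 -0.046 -0.   ] [-0.046 -0.999 -0.   ] w 0.0118 gf 24.999612998217344 F [ 0.6  0.1 -2.6]
shift mm [ -11.7 -307.7    0.6] turn [-0.     0.    -0.046]
```

View pics/z8.png

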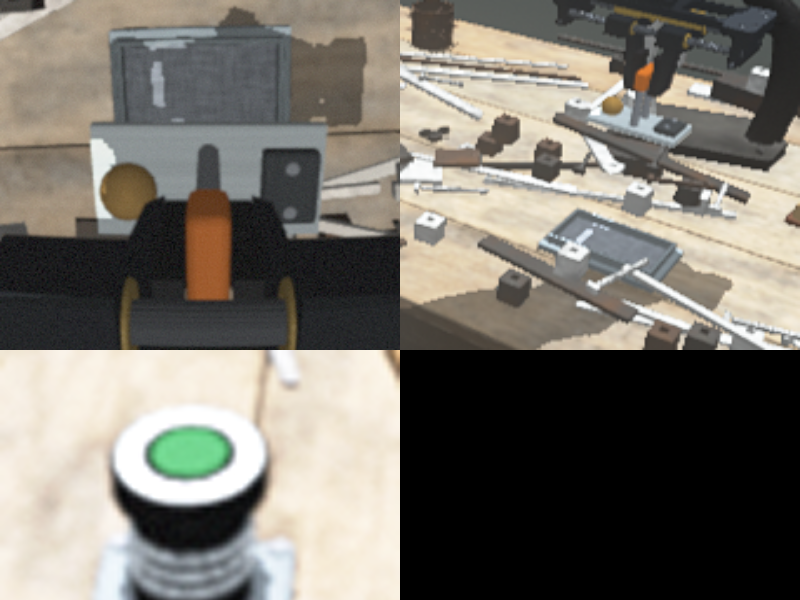

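The tray hangs level with the ball in its hole. In the side crop the lens is at pixel (288,280.4). I'll move gently toward the camera and take a close look on the way.

>>> {"op": "servo_tool", "data": {"plan": [[1,0,-5,0,0,0,0],[1,1,-17,0,0,0,0],[1,3,-36,0,0,0,0],[1,6,-60,0,0,0,0],[1,9,-87,0,0,0,0]]}}

```text
t: 16.12
ee_pos: [0.4409, -0.2193, 0.2257]
tool_rot: [1.0, -0.023, 0.0, -0.0]
wrist_force: [1.1, -0.3, -2.1]
width: 0.0117
grasp_force: 25.0
```

>>> {"op": "servo_tool", "data": {"plan": [[1,4,-28,0,0,0,0],[1,8,-56,0,0,0,0],[1,12,-84,0,0,0,0],[1,16,-112,0,0,0,0],[1,20,-140,0,0,0,0]]}}

```text
t: 16.75
ee_pos: [0.467, -0.08, 0.2257]
tool_rot: [1.0, -0.022, 0.0, -0.0]
wrist_force: [-0.2, 0.2, -1.6]
width: 0.0117
grasp_force: 25.0
```

>>> {"op": "servo_tool", "data": {"plan": [[1,3,-28,0,0,0,0],[1,6,-56,0,0,0,0],[1,9,-84,0,0,0,0],[1,12,-112,0,0,0,0],[1,15,-140,0,0,0,0]]}}

```text
t: 17.38
ee_pos: [0.4879, 0.0592, 0.2257]
tool_rot: [1.0, -0.022, -0.0, -0.0]
wrist_force: [0.1, -1.3, -2.3]
width: 0.0117
grasp_force: 25.0
```

>>> {"op": "servo_tool", "data": {"plan": [[1,1,-28,0,0,0,0],[1,2,-56,0,0,0,0],[1,3,-84,0,0,0,0],[1,4,-112,0,0,0,0],[1,5,-138,0,0,0,0]]}}

```text
t: 18.0
ee_pos: [0.4987, 0.1968, 0.2256]
tool_rot: [1.0, -0.022, -0.0, -0.0]
wrist_force: [-0.4, 0.6, -1.4]
width: 0.0112
grasp_force: 25.0
```

>>> {"op": "servo_tool", "data": {"plan": [[1,1,-22,0,0,0,0],[1,2,-38,0,0,0,0],[1,2,-48,0,0,0,0],[1,2,-52,0,0,0,0],[1,2,-52,0,0,0,0]]}}

```text
t: 18.62
ee_pos: [0.5043, 0.2456, 0.2255]
tool_rot: [1.0, -0.023, -0.0, 0.0]
wrist_force: [0.7, -0.9, -1.8]
width: 0.0114
grasp_force: 25.0
```

```bash
python3 - <<'E'
from h import *
to([.5275,.388,.225],-np.pi/2-.046); w=snap('wrist','w9.png'); print(monitor.read_state()['joints'].round(2),proj(w,[.529,.418,.08],True))
im=cv2.cvtColor(cv2.imread('pics/w9.png'),cv2.COLOR_BGR2HSV); m=cv2.inRange(im,(45,100,40),(85,255,255)); n,l,st,c=cv2.connectedComponentsWithStats(m)
i=1+np.argmax(st[1:,4]);print('lens px',st[i],c[i],at(w,*c[i],.08,True))
im=cv2.cvtColor(cv2.imread('pics/d5.png'),cv2.COLOR_BGR2HSV); m=cv2.inRange(im,(45,100,40),(85,255,255)); n,l,st,c=cv2.connectedComponentsWithStats(m)
i=1+np.argmax(st[1:,4]);print('side lens px',st[i],c[i],at(load('d5.png'),*c[i],.08))
E
```

```text
t 18.62 pos [0.5043 0.2456 0.2255] toolx/y [ 0.999 -0.047 -0.   ] [-0.047 -0.999  0.001] w 0.0114 gf 24.999636746942997 F [ 0.7 -0.9 -1.8]
shift mm [  16.5 -143.4    0.4] turn [ 0.001  0.    -0.001]
[-0.52  0.62 -0.03  1.78  0.03  0.74 -2.18] [159.8 171.5]
lens px [148 154  25  29 543] [159.56353591 167.80847145] [0.533  0.4176 0.08  ]
side lens px [280 276  16   9 121] [287.43801653 280.01652893] [0.5339 0.4182 0.08  ]
```

View pics/w9.png

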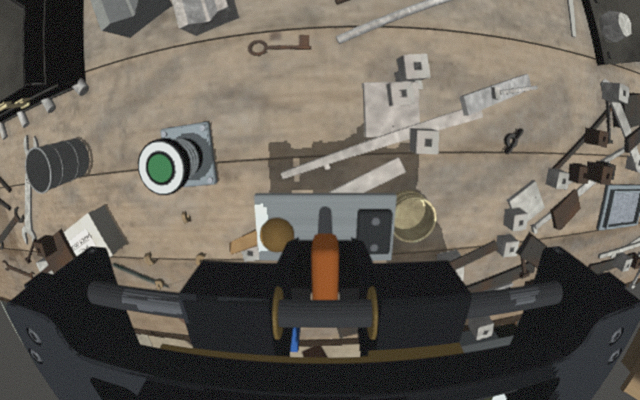

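The lens is at pixel (159.6,167.8), which gives (0.533, 0.418), and the side view agrees. The ball is in its hole at about (277,236). Next I'll move over the lens.

>>> {"op": "servo_tool", "data": {"plan": [[1,1,-6,0,0,0,0],[1,3,-20,0,0,0,0],[1,6,-42,0,0,0,0],[1,10,-68,0,0,0,0],[1,14,-94,0,0,0,0]]}}

```text
t: 19.3
ee_pos: [0.5227, 0.3414, 0.2256]
tool_rot: [1.0, -0.023, 0.0, -0.0]
wrist_force: [0.4, -0.1, -1.8]
width: 0.0118
grasp_force: 25.0
```

>>> {"op": "servo_tool", "data": {"plan": [[1,3,-22,3,0,0,0],[1,5,-38,8,0,0,0],[1,6,-47,16,0,0,0],[1,6,-50,24,0,0,0],[1,6,-50,30,0,0,0]]}}

```text
t: 19.92
ee_pos: [0.5308, 0.3882, 0.1947]
tool_rot: [1.0, -0.023, -0.0, 0.001]
wrist_force: [-0.7, 0.3, -2.2]
width: 0.0116
grasp_force: 25.0
```

>>> {"op": "servo_tool", "data": {"plan": [[1,0,0,6,0,0,0],[1,0,0,12,0,0,0],[1,0,0,17,0,0,0],[1,0,0,20,0,0,0],[1,0,0,20,0,0,0]]}}

```text
t: 20.55
ee_pos: [0.5309, 0.389, 0.1754]
tool_rot: [1.0, -0.023, -0.0, 0.0]
wrist_force: [-0.4, -0.7, -2.4]
width: 0.0117
grasp_force: 25.0
```

```bash
python3 - <<'E'
from h import *
to([.5316,.388,.174],-np.pi/2-.046); w=snap('wrist','w10.png'); d=snap('side','d10.png')
def blob(f,lo,hi,box):
    x0,y0,x1,y1=box; im=cv2.cvtColor(cv2.imread('pics/'+f),cv2.COLOR_BGR2HSV)[y0:y1,x0:x1]; n,l,st,c=cv2.connectedComponentsWithStats(cv2.inRange(im,lo,hi)); i=1+np.argmax(st[1:,4]); return st[i]+np.array([x0,y0,0,0,0]),c[i]+[x0,y0]
lo,hi=(14,110,40),(28,255,255); B=[.533,.418,.145]
print('pred',proj(w,B,True),proj(d,B))
for f,c,fish,box in (('w10.png',w,True,(220,190,310,270)),('d10.png',d,False,(260,220,320,300))):
    s,p=blob(f,lo,hi,box);print(f,s,p,at(c,*p,.145,fish))
a=cv2.resize(cv2.imread('pics/w10.png')[120:290,180:440],(780,300));b=cv2.resize(cv2.imread('pics/d10.png')[200:320,200:460],(780,300),interpolation=2);cv2.imwrite('pics/z10.png',np.vstack([a,b]))
E
```

```text
t 20.55 pos [0.5309 0.389  0.1754] toolx/y [ 0.999 -0.046 -0.   ] [-0.046 -0.999  0.   ] w 0.0117 gf 24.999682568013668 F [-0.4 -0.7 -2.4]
shift mm [0.8 0.9 1.4] turn [ 0.  0. -0.]
pred [275.8 231.9] [287.4 251.6]
w10.png [261 219  32  32 786] [276.16030534 234.16284987] [0.5315 0.4179 0.145 ]
d10.png [283 247  10   9  73] [287.56164384 251.01369863] [0.533  0.4161 0.145 ]
```

View pics/z10.png

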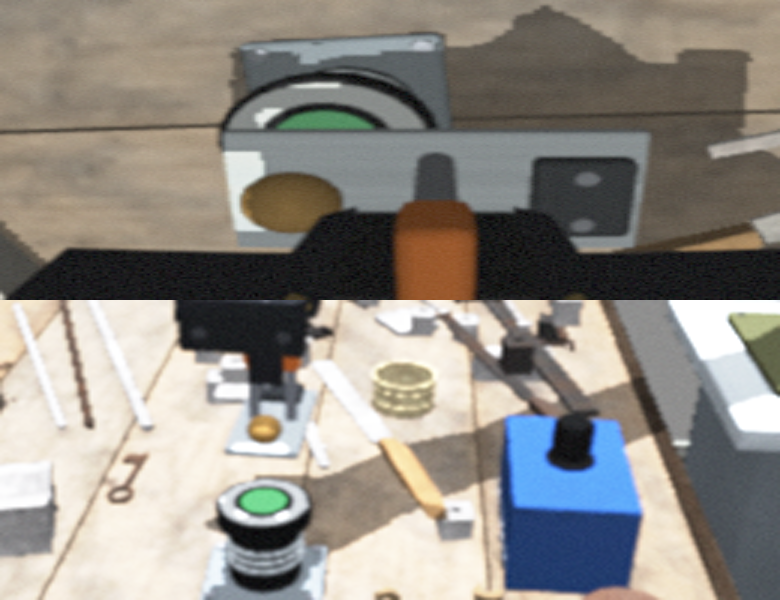

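The ball sits over the lens within about 1 mm, the lid stands upright on the bench, and the tray is level. One last nudge, let it settle, then hand in.

>>> {"op": "servo_tool", "data": {"plan": [[1,1,0,1,0,0,0],[1,1,0,1,0,0,0],[1,1,0,1,0,0,0],[1,1,0,1,0,0,0],[1,1,0,1,0,0,0]]}}

```text
t: 21.28
ee_pos: [0.5319, 0.389, 0.1746]
tool_rot: [1.0, -0.023, 0.0, 0.0]
wrist_force: [-0.7, 0.9, -2.7]
width: 0.0118
grasp_force: 25.0
```

```bash
python3 - <<'E'
from h import *
to([.5316,.388,.174],-np.pi/2-.046); print(job_done())
E
```

```text
t 21.27 pos [0.5319 0.389  0.1746] toolx/y [ 0.999 -0.046  0.   ] [-0.046 -0.999  0.   ] w 0.0118 gf 24.999686926603317 F [-0.7  0.9 -2.7]
shift mm [-0.3  1.   0.6] turn [ 0. -0. -0.]
the job is handed in; nothing more can be done
None
```

The job is handed in at 21 s: the lid stands flat on the bench, knob up, and the tray is held level with its underside about 5 cm above the lens and the ball in its hole, centred to within about 1–2 mm.

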